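Take the snap cover off a dust filter box

TASK

Open the small grinding-dust filter box on the bench: squeeze the cover's springy snap tab inward, push the squeezed cover home towards the ledge at its other end so that the hook lets go, and keep the tab pressed while you lift that end out of its catch; then draw the cover out from under the ledge and set it down flat, right way up, in the cream tray, without dropping it. Squeeze the tab and pry the cover gently, well under 25 N, as the plastic cracks, and leave the vase, the mug and the screwdriver where they are.

Things in the scene. Friction and masses are not known exactly. Their poses are not given: they have to be found in the camera images.
- case: Fixed grey plastic filter box, 160 x 120 x 60 mm (x, y, z), open-topped, white pleated filter inside. Origin: centre of its underside on the bench; z up, x along its long side from the tab end to the ledge end. Walls 4 mm thick, tops at z = 60 mm. A black inlet stub, 48 mm in diameter, sticks 35 mm out of the +x end.
- catch (a point): Middle of the inner edge of the box's catch lip, on its top (x = -67, z = 60 mm in the box). The lip is 8 mm thick and 32 mm wide; the tab's hook sits 1.5 mm beneath it, overlapping it by 7 mm. Squeezed, the cover creeps about 4 mm to -x: the hook catches. With the tab held in, the tab end must rise 20 mm or more (0.16 rad of tilt) to bring the hook above the lip. Axes as the box's.
- ledge (a point): Middle of the lower inner edge of the ledge at the box's +x end (x = 67, z = 68 mm in the box); 90 mm wide, 5 mm thick. It overhangs the cover's +x edge by 8 mm with 3 mm of room above it; a stop behind it lets the cover move 2.5 mm more to +x. The cover can tilt 0.25 rad about that edge. Hook above the lip, it must then come 10 mm or more to -x; straight up it jams. Axes as the box's.
- cover: Loose grey plastic cover on the box, 153 x 118 mm, plate 5 mm thick, about 135 g. Origin: plate's underside, mid-width, 78 mm from the tab-end edge and 75 mm from the ledge-end edge, 60 mm above the box's origin when seated; x from tab end to ledge end, z up. Two skirts under it and the tab's hook reach 17.5 mm below the plate; it stands level on them on a flat floor.
- tab: Snap tab of the cover: upright blade 4 mm thick, 30 mm wide, from 17.5 mm below to 38 mm above the plate's underside, hook at its foot pointing to -x. Origin: middle of its outer (-x) face level with the plate's underside, at x = -66 mm of the cover when relaxed. Springs inward (+x) by up to 7.5 mm: 3 N starts it, 14.3 N at the stop; fully in, it frees the hook if the cover is pushed home to +x. Cracks at 25 N.
- cover_grip (a point): Point on the cover midway between the tab's outer face and the far face of the 5 mm thick, 40 mm wide upright rib behind it (36 mm apart along the cover's x, 28.5 mm squeezed), half-way up: 16.5 mm above the plate's top, as much below the tops of tab and rib; 48 mm from the cover's origin. Pinching tab and rib together presses the tab in and holds the cover. Axes as the cover's.
- tray: Fixed cream plastic tray, open at the top, 280 x 200 mm (x, y), 45 mm high, walls and floor 5 mm. Origin: centre of its underside on the bench.
- vase: Bystander: amber glass vase, 80 mm in diameter, 150 mm high, origin under its centre.
- mug: Bystander: white mug, 76 mm in diameter, 85 mm high, origin under its centre.
- driver: Bystander: screwdriver lying on the bench, black handle.
Things that resemble listed ones, but are neither listed nor needed, are in the scene too. What is shaped like the cover but purple or yellow is not meant.

How it is judged:
On the way, in this order (a step that is already met when the one before it is completed fails the run):
1. The fingers press the tab inward by at least 3.5 mm while the cover is still on the box (x of tab in the frame of cover above -0.0625 m and contact force between the fingers and tab above 3 N and z of cover in the frame of case below 0.072 m), for 0.1 s.
2. The cover is lifted off, clear of the box (z of cover in the frame of case above 0.082 m and contact force between cover and case below 0.1 N), for 0.1 s.
At the end, for the whole second after the job is handed in: The cover stands on the tray's floor inside the tray, level to 0.12 rad and right way up (its origin no more than 30 mm above the tray's underside and within 100 mm in x and 80 mm in y of the tray's centre), at rest and released (x of cover in the frame of tray between -0.1 and 0.1 m and y of cover in the frame of tray between -0.08 and 0.08 m and z of cover in the frame of tray below 0.03 m and angle between cover's own z axis and vertical below 0.12 rad and linear speed of cover below 0.02 m/s); the robot touches nothing.
It fails at once if The tab is squeezed with more than 25 N and cracks (contact force between the fingers and tab above 25 N).
It fails at once if The cover is forced against the box with more than 25 N (contact force between cover and case above 25 N).
It fails at once if The cover is dropped or thrown (moves faster than 0.6 m/s while out of the fingers) (contact force between the fingers and cover below 0.1 N and linear speed of cover above 0.6 m/s).
It fails at once if The vase, the mug or the screwdriver is moved by more than 30 mm, or the vase or mug tipped (distance of any of vase, mug, driver from where it was at the start of the episode above 0.03 m or angle between any of vase, mug's own z axis and vertical above 0.3 rad).
It also fails if it takes over 58 s, if anything falls off the work surface, if the arm or the gripper's body presses on something with over 40 N, if the wrist force passes 120 N, or if a joint passes its speed limit or range.

ROBOT

A 7-joint arm with a two-finger parallel gripper is mounted at the origin on the work surface. World frame = base frame: x ahead of the robot, y to its left, z up, the work surface at z = 0. Lengths are in m, angles in rad, forces in N, time in s.
With the tool pointing down it reaches from about 0.35 to 0.9 m from the base axis. Payload 8.1 kg.
Tool frame: the origin (TCP) lies between the finger pads; the fingertips stand 25 mm ahead of it and the grasp point (between the pads) lies 6 mm ahead of it; z points along the fingers, y is the direction in which the jaws open and shut (so a half turn about z gives the same grasp; the last joint's range is limited). The gripper opens to 92 mm and grips with 3 to 60 N. Pads are 19 mm wide; open, the fingers measure 130 mm over their backs; the gripper's body (75 mm by 190 mm) begins 47 mm behind the grasp point.
Start: joints at [1.239, 0.434, 0.025, 1.573, -0.012, 1.134, -0.075], TCP at [0.142, -0.609, 0.252] pointing down, gripper open.
Joint ranges: [-2.62, 2.62], [-0.44, 2.09], [-1.27, 1.32], [0.08, 2.57], [-1.32, 4.46], [0.12, 2], [-2.74, 2.74]. Speed limits (rad/s): [2.22, 2.22, 3.01, 3.01, 3.14, 3.14, 3.14].

INTERFACE

Orientations are given as a rotation vector (axis times angle).
In Python, from cell import * gives the robot as it stands.
- The arm moves only by the shell command python3 -m jog 'ROWS' [FORCE]. ROWS is JSON, one flat list of numbers, 5 for each row, row after row: the finger opening in mm, from 0 to 91.8, then the shift along the tool's x, y, z in units of 40 mm (1.0 is 40 mm), then the turn about the tool's z in units of 6 degrees (1.0 is 6 degrees). A call has 1 to 20 rows; each row shifts and turns the pose as measured when the row begins, along the tool's axes as they then stand; what a row does not reach is not made up. A row lasts 1/12 s, in which the tool goes at most 41.7 mm and 7.16 degrees, less where a joint would pass 70% of its speed; a pose out of reach is approached as far as the arm can. A call is refused whole if a number of a shift passes 1 or a number of a turn 1, either way. A call with a gripper value outside its range is refused whole. The fingers move at their own pace and stop on an object; FORCE is the grip in N (left out, the last holds). Time passes only in rows, so rows that do not move let the fingers close. It gives the time, the measured TCP pose, the force and the opening at its end, in the units of the state.
- observe(): the state, without advancing time (a new reading comes with each control period).
- get_image(name): name is "side" or "top" or "wrist"; returns the picture (480x640x3 uint8, red, green, blue); there is no depth.
- camera_params(name): a dict with "intrinsics" (3x3 intrinsics, pixels), "xyz" and "orientation" of the camera in the world. Camera axes: x right, y down, z forward; pixel columns grow to the right and rows downward; lengths in m; the calibration is good to about 2 mm. A picture is of the moment at which its call begins: read the wrist's pose just before it. camera_params takes no time and is no camera call; for the wrist camera it gives the pose at the moment of the call.
- sign_off(): hands the job in, once; it reports no verdict.
The state is a dict: "clock": time; "joints": joint angles; "dq": joint speeds; "joint_efforts": joint torques, N m; "position": TCP position; "ee_rot": TCP orientation; "force": force on the tool from outside, world axes, zero at the start; "ft_torque": the same for the moment, N m; "width": opening from 0.0 (shut) to 1.0 (fully open).
Only numpy, scipy, OpenCV 4.12 (cv2) and the standard library are available. Lean on these libraries where they do the work, as an engineer would, in place of code of your own. Each camera call takes 0.05 s, during which the arm holds its last target. There are 200 camera calls.

## Working session

There is one attempt and no reset: what is moved stays moved. The work goes in short steps, Python scripts to look and compute and a shell command to move; the robot and the scene stay as the last step left them, time stands still between calls to the robot, and variables do not carry over. Pictures are saved under pics/ and viewed, about 8 in all and at most 12, crops included, and the job is handed in when it is done.

```bash
ls; mkdir -p pics
python3 - <<'E'
from cell import *
import cv2
s=observe();print(s)
for n in("top","side"):
    im=get_image(n);cv2.imwrite(f"pics/{n}0.png",im[:,:,::-1]);print(n,camera_params(n))
E
```

```text
pics
{'clock': 0.0, 'joints': array([ 1.23942998,  0.43520895,  0.02492274,  1.57410602, -0.01158136,
        1.13400598, -0.07511222]), 'dq': array([-1.41353646e-03,  2.39456023e-05,  6.84422090e-04,  2.87884480e-03,
        1.32384617e-05,  2.06786129e-03, -4.82243839e-05]), 'joint_efforts': array([-3.44442060e-04, -6.67846942e+01,  9.85129885e-01, -3.14457536e+01,
       -6.05356484e-02,  4.29572293e-02,  2.06328800e-04]), 'position': array([ 0.14159505, -0.60825465,  0.25094964]), 'ee_rot': array([-3.11952724e+00, -3.58340483e-01,  4.99628464e-04]), 'force': array([-0.33656634,  0.12806806,  0.85720526]), 'ft_torque': array([ 0.05526328,  0.05134506, -0.00239253]), 'width': 1.0002869560794279}
top {'intrinsics': array([[561.91285675,   0.        , 317.13399834],
       [  0.        , 561.91285675, 243.24935153],
       [  0.        ,   0.        ,   1.        ]]), 'xyz': array([ 0.32504765, -0.01360926,  1.4216473 ]), 'orientation': array([-2.12782741,  2.1644117 , -0.15769934])}
side {'intrinsics': array([[614.36019842,   0.        , 317.72239754],
       [  0.        , 614.36019842, 243.18857017],
       [  0.        ,   0.        ,   1.        ]]), 'xyz': array([-0.42159693,  1.07418815,  1.13959976]), 'orientation': array([-0.88652817,  2.38261046, -1.19530598])}
```

View pics/top0.png

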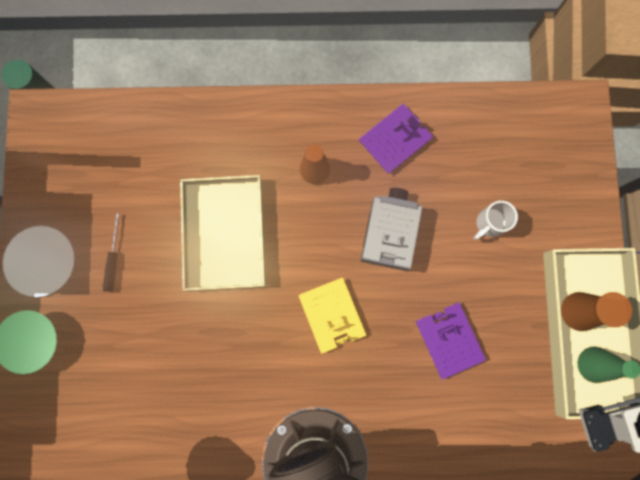

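View pics/side0.png

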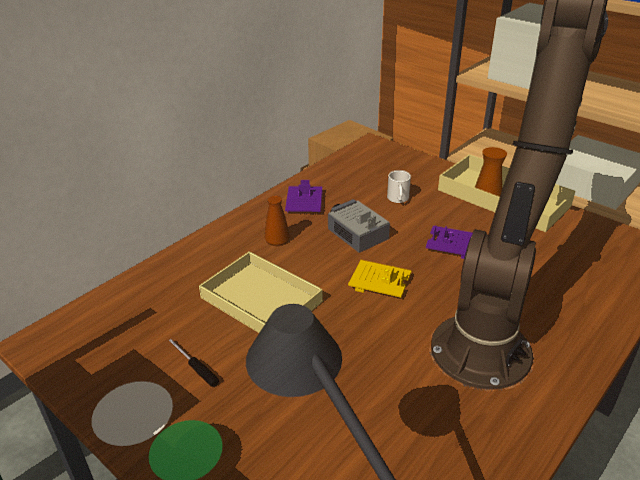

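The top view shows the grey box at about (393,232), its black stub at (398,195) so box +x is roughly world +x. The empty cream tray is at (222,233), the vase at (315,165), the mug at (497,220) and the driver at (113,255). I'll enlarge the box.

```bash
python3 - <<'E'
import cv2
im=cv2.imread("pics/top0.png")
a=cv2.resize(im[180:280,345:445],None,fx=6,fy=6,interpolation=cv2.INTER_CUBIC);cv2.imwrite("pics/topbox.png",a)
E
cat > h.py <<'E'
from cell import *
import numpy as np,cv2
from scipy.spatial.transform import Rotation as R
def ray(n,u,v,z,p=None):
    p=p or camera_params(n);d=R.from_rotvec(p["orientation"]).apply(np.linalg.inv(p["intrinsics"])@[u,v,1])
    return p["xyz"]+d*(z-p["xyz"][2])/d[2]
def proj(n,X,p=None):
    p=p or camera_params(n);c=R.from_rotvec(p["orientation"]).inv().apply(np.atleast_2d(X)-p["xyz"])
    q=c@p["intrinsics"].T;return q[:,:2]/q[:,2:]
E
python3 - <<'E'
from h import *
for q in [(181,178),(260,176),(265,288),(184,291)]: print(ray("top",*q,.045).round(3))
E
```

```text
[0.699 0.323 0.045]
[0.701 0.124 0.045]
[0.419 0.113 0.045]
[0.415 0.311 0.045]
```

View pics/topbox.png

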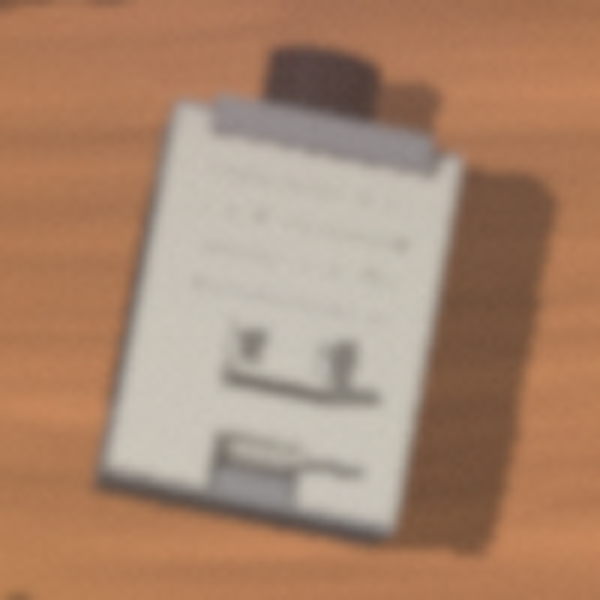

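The crop shows the cover on the box: corners at crop (178,100), (463,158), (392,530) and (103,478), the ledge at the top, the tab at (258,445) and the rib at (300,388). The tab end faces the robot.

Run:
```python
from h import *
f=lambda a,b:((a+.5)/6-.5+345,(b+.5)/6-.5+180)
P=[ray("top",*f(*q),.065) for q in [(178,100),(463,158),(392,530),(103,478)]]
for p in P: print(p.round(4))
far=(P[0]+P[1])/2;near=(P[2]+P[3])/2;d=far-near
print("c",(far+near)/2,"yaw",np.degrees(np.arctan2(d[1],d[0])),np.degrees(np.arctan2(*(P[0]-P[1])[[1,0]]))-90,np.linalg.norm(d),np.linalg.norm(P[0]-P[1]))
print("tabtop",ray("top",*f(258,440),.098),"ribtop",ray("top",*f(300,385),.098))
s=observe();r=R.from_rotvec(s["ee_rot"]).as_matrix();print(r.round(3));print(camera_params("wrist"))
```

```text
[ 0.6391 -0.1597  0.065 ]
[ 0.6127 -0.276   0.065 ]
[ 0.4599 -0.2405  0.065 ]
[ 0.483  -0.1244  0.065 ]
c [ 0.54866359 -0.20013479  0.065     ] yaw -12.907311644562254 -12.77810164884174 0.15846001458365608 0.11920206333833185
tabtop [ 0.49324654 -0.18343537  0.098     ] ribtop [ 0.51495122 -0.20087048  0.098     ]
[[ 0.974  0.227 -0.   ]
 [ 0.227 -0.974  0.001]
 [-0.    -0.001 -1.   ]]
{'intrinsics': array([[366.18729185,   0.        , 318.718779  ],
       [  0.        , 366.18729185, 239.86875463],
       [  0.        ,   0.        ,   1.        ]]), 'xyz': array([ 0.20705297, -0.5935319 ,  0.38397665]), 'orientation': array([ 2.29948755, -1.82500723, -0.23463778])}
```

```bash
python3 -m jog '[70,0.6,-0.7,0,0, 70,0.8,-0.58,0,0, 70,0.8,-0.58,0,0, 70,0.8,-0.58,0,0, 70,0.8,-0.58,0,0, 70,0.8,-0.58,0,0, 70,0.8,-0.58,0,0, 70,0.8,-0.58,0,0, 70,0.8,-0.58,0,0, 70,0.8,-0.58,0,-0.5, 70,0,0,0,-1, 70,0,0,0,-1, 70,0,0,0,-1, 70,0,0,0,-1, 70,0,0,0,-1, 70,0,0,0,-1, 70,0,0,0,-1, 70,0,0,0,-1, 70,0,0,0,-1, 70,0,0,0,-1]' 16
cat > go.py <<'E'
import sys;from h import *
# go.py x y z yawdeg(of tool y): units to move
x,y,z,yaw=map(float,sys.argv[1:]);s=observe();r=R.from_rotvec(s["ee_rot"]).as_matrix()
a=np.degrees(np.arctan2(r[1,1],r[0,1]));t=((yaw-a+90)%180)-90
print("pos",s["position"].round(4),"yawy",a.round(2),"z-axis",r[:,2].round(3),"t",round(s["clock"],2))
print("shift units now",(r.T@(np.array([x,y,z])-s["position"])/.04).round(3),"turn",round(-t/6,2),"j",s["joints"].round(2))
E
python3 go.py .5019 -.1894 .22 -12.85
```

```text
clock: 1.77
position: [0.3993, -0.2878, 0.2433]
ee_rot: [-2.413, -1.99, 0.004]
force: [0.4, 0.1, -0.6]
width: 0.763
pos [ 0.3993 -0.2878  0.2433] yawy -10.98 z-axis [-0.011  0.009 -1.   ] t 1.77
shift units now [2.9   2.057 0.578] turn 0.31 j [ 0.81  0.26 -0.36  1.87  0.1   1.04  0.22]
```

```bash
python3 -m jog '[70,0.75,0.55,0,0.3, 70,0.75,0.55,0,0, 70,0.75,0.55,0.3,0, 70,0.65,0.4,0.3,0, 70,0,0,0,0, 70,0,0,0,0]' 16
python3 go.py .5019 -.1894 .22 -12.85
python3 - <<'E'
from h import *
p=camera_params("wrist");im=get_image("wrist");cv2.imwrite("pics/w1.png",im[:,:,::-1])
np.save("w1.npy",np.r_[p["xyz"],p["orientation"]])
c=np.array([.5487,-.2001,0]);y=np.radians(-12.85);u=np.array([np.cos(y),np.sin(y),0]);v=np.array([-u[1],u[0],0])
for n,(a,b,z) in dict(tabtopL=(-66,15,98),tabtopR=(-66,-15,98),ribL=(-30,20,98),ribR=(-30,-20,98),ledgeL=(67,45,73),ledgeR=(67,-45,73)).items():
    print(n,proj("wrist",c+u*a/1e3+v*b/1e3+[0,0,z/1e3],p).round(1))
E
```

```text
clock: 2.27
position: [0.5044, -0.1902, 0.2162]
ee_rot: [-2.437, -1.958, 0.007]
force: [-0.4, -0.9, -0.4]
width: 0.762
pos [ 0.5044 -0.1902  0.2162] yawy -12.43 z-axis [-0.013  0.009 -1.   ] t 2.27
shift units now [ 0.008 -0.067 -0.093] turn 0.07 j [ 0.57  0.37 -0.4   1.79  0.16  1.02 -0.11]
tabtopL [[291.9 222.3]]
tabtopR [[292.3 263.2]]
ribL [[343.5 215.8]]
ribR [[342.1 270.4]]
ledgeL [[473.4 177.9]]
ledgeR [[461.  291.3]]
```

View pics/w1.png

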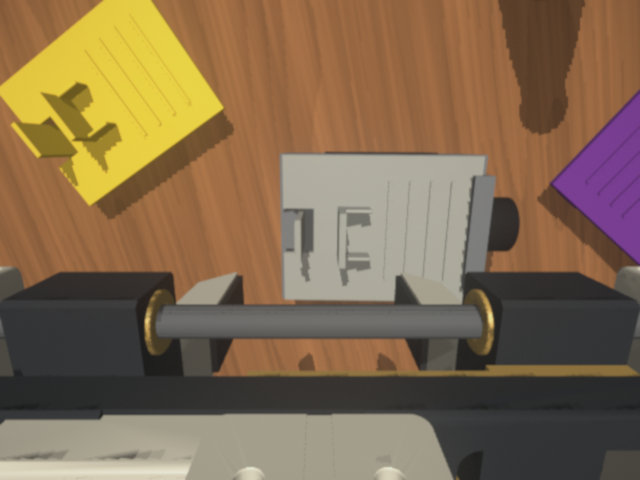

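The wrist view shows the tab near (298,240), the rib near (343,240) and the ledge at x≈480. I'll zoom in with the predicted points overlaid.

Run:
```python
import cv2
im=cv2.imread("pics/w1.png")
cv2.imwrite("pics/w1c.png",cv2.resize(im[145:305,275:505],None,fx=3.4,fy=3.4,interpolation=cv2.INTER_CUBIC))
```

```text
(no output)
```

View pics/w1c.png

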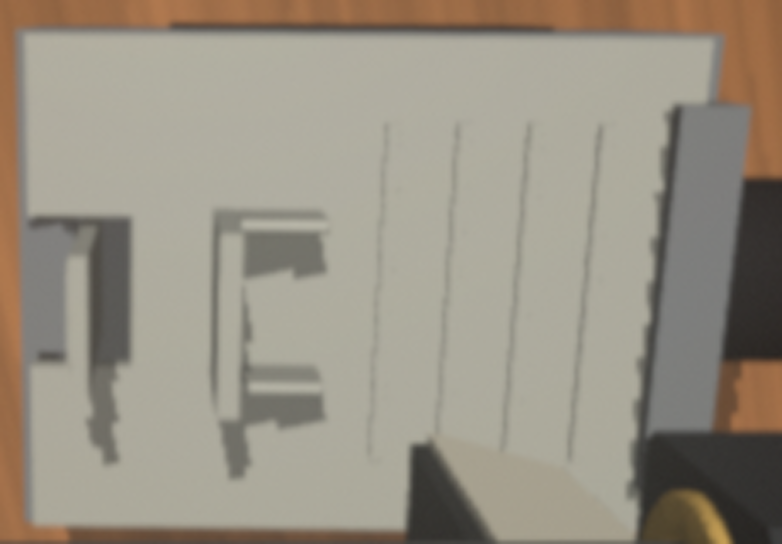

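The wrist picture puts the cover about 1.6 mm further to +x and 1.2 mm further to +y of the box than the top camera did; the yaw agrees. The grip point is then about (0.5037,-0.1886). I'll descend to just above the tab.

```bash
python3 -m jog '[55,0,0,0.7,0.07, 55,0,0,0.7,0, 55,0,0,0.5,0, 55,0,0,0.2,0, 55,0,0,0,0]' 5
python3 go.py .5037 -.1886 .094 -12.85
```

```text
clock: 2.73
position: [0.5015, -0.1938, 0.1316]
ee_rot: [-2.452, -1.945, 0.007]
force: [-0.1, -0.1, -0.3]
width: 0.602
pos [ 0.5015 -0.1938  0.1316] yawy -13.16 z-axis [-0.011  0.007 -1.   ] t 2.73
shift units now [0.135 0.035 0.939] turn -0.05 j [ 0.55  0.47 -0.37  1.89  0.22  0.84 -0.17]
```

```bash
python3 -m jog '[55,0.13,0.035,0,-0.05, 55,0,0,0,0, 55,0,0,0.3,0, 55,0,0,0.3,0, 55,0,0,0.2,0, 55,0,0,0,0]' 5
python3 go.py .5037 -.1886 .094 -12.85
```

```text
clock: 3.23
position: [0.5055, -0.1911, 0.1012]
ee_rot: [-2.454, -1.952, 0.003]
force: [-0.6, 0.1, -0.2]
width: 0.598
pos [ 0.5055 -0.1911  0.1012] yawy -13.01 z-axis [-0.005  0.003 -1.   ] t 3.23
shift units now [ 0.049 -0.057  0.181] turn -0.03 j [ 0.53  0.51 -0.36  1.92  0.24  0.77 -0.19]
```

```bash
python3 -m jog '[55,0.05,-0.055,0.09,0, 55,0,0,0.09,0, 55,0,0,0,0]' 5
python3 go.py .5037 -.1886 .094 -12.85
python3 - <<'E'
from h import *
im=get_image("wrist");cv2.imwrite("pics/w2.png",cv2.resize(im[130:370,180:500],None,fx=2.4,fy=2.4)[:,:,::-1])
E
```

```text
clock: 3.48
position: [0.5033, -0.1881, 0.0927]
ee_rot: [-2.453, -1.951, 0.004]
force: [-0.3, -0.3, -0.5]
width: 0.599
pos [ 0.5033 -0.1881  0.0927] yawy -13.0 z-axis [-0.006  0.004 -1.   ] t 3.48
shift units now [-0.01   0.011 -0.032] turn -0.02 j [ 0.52  0.52 -0.35  1.93  0.25  0.74 -0.21]
```

View pics/w2.png

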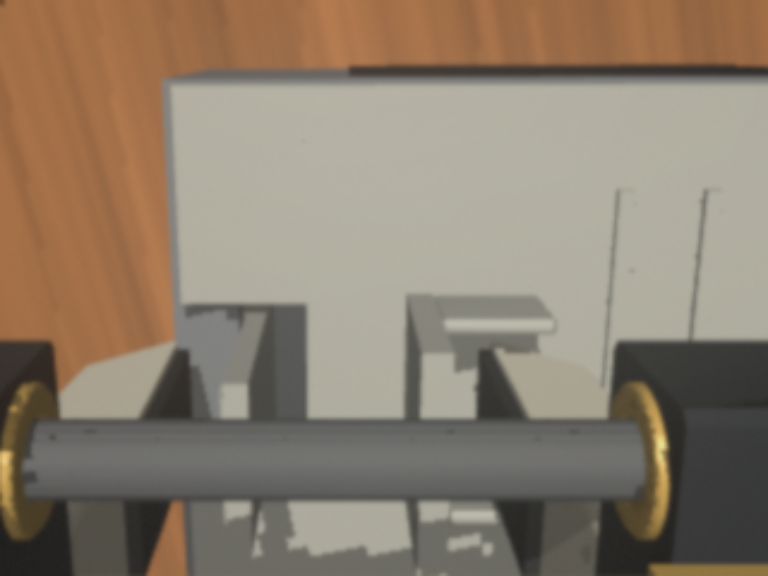

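The tips are centred about 0.8 mm short in box +x (tip edges at crop x 190 and 480; tab and rib bases at 247 and 432). Width alignment is good. I'll shift and start squeezing softly.

```bash
python3 -m jog '[42,0,0.02,-0.02,0, 42,0,0,0,0, 42,0,0,0,0]' 5; python3 -m jog '[30,0,0,0,0, 30,0,0,0,0, 30,0,0,0,0]' 5; python3 go.py .5037 -.1886 .094 -12.85
```

```text
clock: 3.78
position: [0.5047, -0.1882, 0.0943]
ee_rot: [-2.454, -1.952, 0.003]
force: [0.0, 0.2, 0.9]
width: 0.468
clock: 4.03
position: [0.505, -0.1884, 0.0948]
ee_rot: [-2.454, -1.953, 0.002]
force: [-0.0, -0.6, -1.1]
width: 0.377
pos [ 0.505  -0.1884  0.0948] yawy -12.99 z-axis [-0.004  0.003 -1.   ] t 4.03
shift units now [-0.012 -0.031  0.021] turn -0.02 j [ 0.52  0.51 -0.35  1.93  0.25  0.75 -0.2 ]
```

```bash
python3 -m jog '[20,0,0.03,0,0, 20,0,0.03,0,0, 20,0,0,0,0]' 10; python3 -m jog '[15,0,0.04,0,0, 15,0,0.04,0,0, 15,0,0,0,0, 15,0,0,0,0]' 16.5; python3 go.py .5037 -.1886 .094 -12.85
```

```text
clock: 4.28
position: [0.5074, -0.1891, 0.0948]
ee_rot: [-2.454, -1.952, 0.002]
force: [0.1, -0.6, -1.9]
width: 0.341
clock: 4.62
position: [0.5097, -0.1897, 0.0948]
ee_rot: [-2.453, -1.951, 0.005]
force: [-1.6, -0.4, -0.3]
width: 0.307
pos [ 0.5097 -0.1897  0.0948] yawy -13.0 z-axis [-0.007  0.004 -1.   ] t 4.62
shift units now [-0.006 -0.153  0.02 ] turn -0.03 j [ 0.52  0.52 -0.35  1.91  0.25  0.76 -0.2 ]
```

```bash
for i in 1; do python3 -m jog '[15,0,0.02,0,0, 15,0,0.02,0,0]'; python3 -m jog '[15,0,0.02,0,0, 15,0,0.02,0,0]';  done
```

```text
clock: 4.78
position: [0.5098, -0.1898, 0.0947]
ee_rot: [-2.451, -1.95, 0.009]
force: [-5.2, 1.1, 7.3]
width: 0.308
clock: 4.95
position: [0.5099, -0.1898, 0.0947]
ee_rot: [-2.449, -1.949, 0.012]
force: [-4.9, 1.9, 4.3]
width: 0.308
```

```bash
python3 -m jog '[15,0,0.015,-0.06,0, 15,0,0.015,-0.06,0]'; python3 -m jog '[15,0,0.015,-0.06,0, 15,0,0.015,-0.06,0]'; python3 go.py .5037 -.1886 .094 -12.85
```

```text
clock: 5.12
position: [0.51, -0.1899, 0.0989]
ee_rot: [-2.448, -1.948, 0.014]
force: [-2.1, 0.4, -3.0]
width: 0.308
clock: 5.28
position: [0.5107, -0.19, 0.1032]
ee_rot: [-2.446, -1.947, 0.016]
force: [0.3, 0.3, -6.7]
width: 0.314
pos [ 0.5107 -0.19    0.1032] yawy -12.98 z-axis [-0.017  0.006 -1.   ] t 5.28
shift units now [-0.005 -0.175  0.234] turn -0.02 j [ 0.52  0.52 -0.36  1.89  0.24  0.79 -0.2 ]
```

```bash
python3 -m jog '[15,0,0.02,-0.07,0, 15,0,0.02,-0.07,0]'; python3 -m jog '[15,0,0.02,-0.07,0, 15,0,0.02,-0.07,0]';  python3 - <<'E'
from h import *
im=get_image("wrist");cv2.imwrite("pics/w3.png",cv2.resize(im[110:370,160:560],None,fx=2,fy=2)[:,:,::-1])
E
```

```text
clock: 5.45
position: [0.5118, -0.1903, 0.1084]
ee_rot: [-2.445, -1.945, 0.017]
force: [0.2, 0.4, -6.9]
width: 0.321
clock: 5.62
position: [0.5133, -0.1906, 0.114]
ee_rot: [-2.444, -1.945, 0.018]
force: [0.9, 0.7, -7.4]
width: 0.333
```

View pics/w3.png

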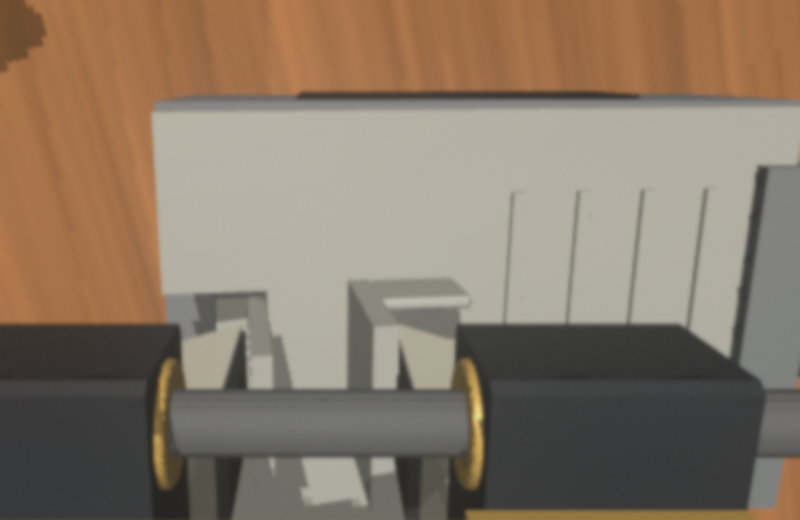

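The cover tilts with the fingers: tab end up at (215,300), far edge still under the ledge at (760,170). I'll keep lifting.

```bash
python3 -m jog '[15,0,0.02,-0.07,0, 15,0,0.02,-0.07,0]'; python3 -m jog '[15,0,0.02,-0.07,0, 15,0,0.01,-0.05,0]';  python3 - <<'E'
from h import *
im=get_image("side");a=proj("side",observe()["position"])[0].astype(int);print(a)
im=im[170:260,305:425];cv2.imwrite("pics/s1.png",cv2.resize(im,None,fx=6,fy=6,interpolation=cv2.INTER_CUBIC)[:,:,::-1])
E
```

```text
clock: 5.83
position: [0.515, -0.1911, 0.1202]
ee_rot: [-2.444, -1.944, 0.019]
force: [1.1, 0.1, -7.7]
width: 0.343
clock: 6.0
position: [0.5168, -0.1915, 0.1257]
ee_rot: [-2.445, -1.945, 0.018]
force: [1.0, -0.6, -7.9]
width: 0.355
[365 204]
```

View pics/s1.png

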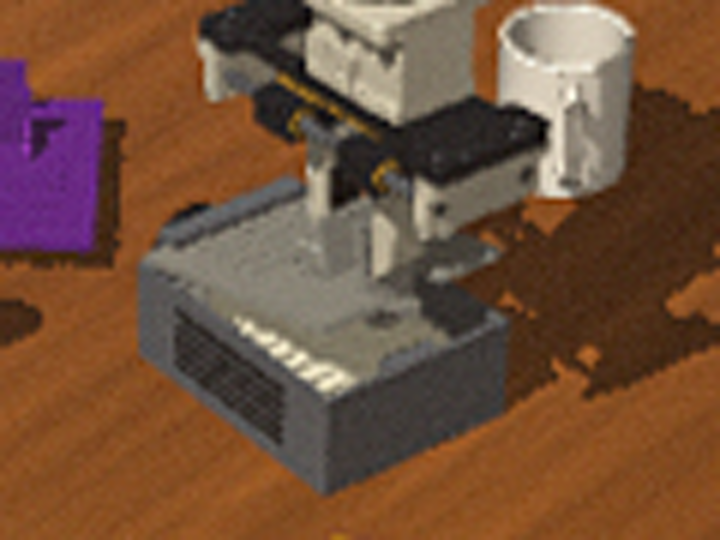

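The side view shows the tab end well up (filter visible beneath the cover) and the far edge still under the ledge. Now I'll draw it toward −x.

```bash
python3 -m jog '[15,0,-0.08,0,0, 15,0,-0.1,0,0]'; python3 -m jog '[15,0,-0.1,0,0, 15,0,-0.1,0,0]'; python3 -m jog '[15,0,-0.1,0,0, 15,0,-0.1,0,0]'
```

```text
clock: 6.22
position: [0.5113, -0.1902, 0.1267]
ee_rot: [-2.447, -1.946, 0.014]
force: [2.4, -0.6, -6.7]
width: 0.358
clock: 6.38
position: [0.5034, -0.1883, 0.1272]
ee_rot: [-2.448, -1.947, 0.013]
force: [-0.7, -0.5, -0.6]
width: 0.328
clock: 6.55
position: [0.4952, -0.1864, 0.1283]
ee_rot: [-2.449, -1.948, 0.011]
force: [-0.3, 0.7, -1.4]
width: 0.313
```

Clear of the ledge: the load is down to the cover's own weight. Now I'll lift.

```bash
python3 -m jog '[15,0,-0.05,-0.2,0, 15,0,0,-0.3,0, 15,0,0,-0.4,0, 15,0,0,-0.5,0, 15,0,0,-0.5,0, 15,0,0,-0.5,0, 15,0,0,-0.3,0, 15,0,0,0,0, 15,0,0,0,0]'; python3 go.py .5037 -.1886 .25 2
python3 - <<'E'
from h import *
im=get_image("side");cv2.imwrite("pics/s2.png",cv2.resize(im[100:300,260:480],None,fx=3,fy=3,interpolation=cv2.INTER_CUBIC)[:,:,::-1])
E
```

```text
clock: 7.3
position: [0.4925, -0.1853, 0.2476]
ee_rot: [-2.451, -1.953, 0.008]
force: [0.3, -0.6, -2.1]
width: 0.315
pos [ 0.4925 -0.1853  0.2476] yawy -12.92 z-axis [-0.009  0.003 -1.   ] t 7.3
shift units now [-0.018  0.291 -0.062] turn -2.49 j [ 0.57  0.32 -0.41  1.78  0.14  1.08 -0.11]
```

View pics/s2.png

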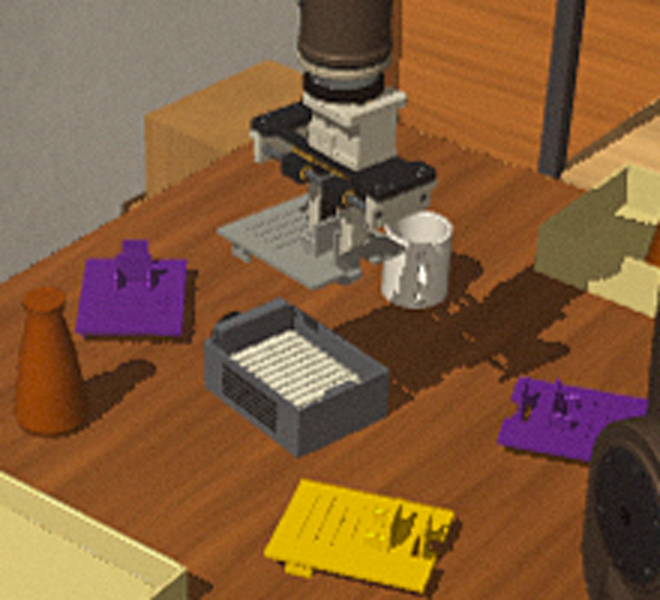

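The cover is held roughly level and the box is open with its filter showing. I'll carry it to above the tray, with the TCP at about (0.515, 0.216) so that the cover's origin is at the tray centre.

```bash
python3 -m jog '[15,0.2,-0.04,0,0, 15,0.4,-0.07,0,0, 15,0.6,-0.1,0,0, 15,0.7,-0.12,0,0, 15,0.7,-0.12,0,0, 15,0.7,-0.12,0,0, 15,0.7,-0.12,0,0, 15,0.7,-0.12,0,0, 15,0.7,-0.12,0,0, 15,0.7,-0.12,0,0, 15,0.7,-0.12,0,0, 15,0.7,-0.12,0,0, 15,0.6,-0.1,0,0, 15,0.4,-0.07,0,0, 15,0.2,-0.04,0,0, 15,0,0,0,-0.4, 15,0,0,0,-0.6, 15,0,0,0,-0.6, 15,0,0,0,-0.6, 15,0,0,0,-0.3]'; python3 go.py .515 .216 .12 2.3
```

```text
clock: 9.02
position: [0.4963, 0.1911, 0.2281]
ee_rot: [-2.141, -2.254, 0.044]
force: [1.5, 1.1, -0.8]
width: 0.311
pos [0.4963 0.1911 0.2281] yawy 2.95 z-axis [-0.043  0.002 -0.999] t 9.02
shift units now [0.584 0.616 2.68 ] turn 0.11 j [-0.    0.4  -0.61  1.76  0.22  1.09 -0.63]
```

```bash
python3 -m jog '[15,0.29,0.3,0,0.1, 15,0.29,0.3,0,0, 15,0,0,0.4,0, 15,0,0,0.5,0, 15,0,0,0.5,0, 15,0,0,0.5,0, 15,0,0,0.4,0, 15,0,0,0.2,0, 15,0,0,0,0, 15,0,0,0,0]'; python3 go.py .515 .216 .07 2.3
python3 - <<'E'
from h import *
im=get_image("side");cv2.imwrite("pics/s3.png",cv2.resize(im[180:350,180:360],None,fx=3.5,fy=3.5,interpolation=cv2.INTER_CUBIC)[:,:,::-1])
E
```

```text
clock: 9.85
position: [0.5105, 0.2111, 0.1166]
ee_rot: [-2.152, -2.238, 0.062]
force: [1.0, -0.1, -0.9]
width: 0.309
pos [0.5105 0.2111 0.1166] yawy 2.24 z-axis [-0.054 -0.004 -0.999] t 9.85
shift units now [0.119 0.179 1.157] turn -0.01 j [-0.09  0.56 -0.55  1.82  0.33  0.9  -0.75]
```

View pics/s3.png

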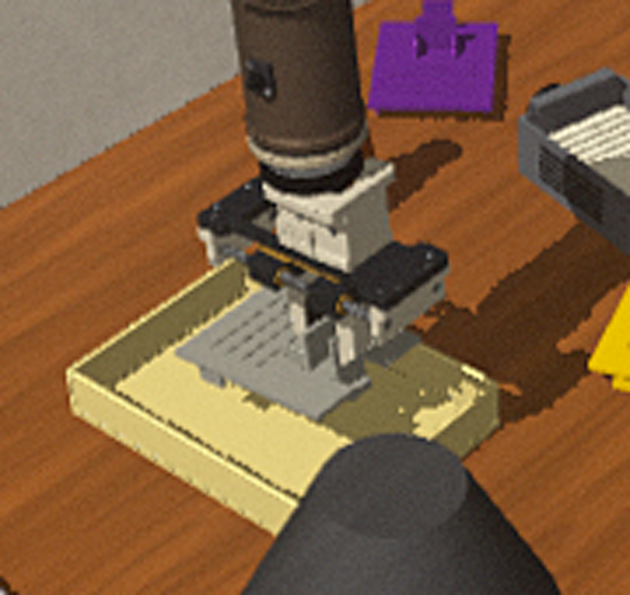

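The cover is over the tray interior, clear of the walls. I'll lower it slowly until contact.

```bash
python3 -m jog '[15,0.1,0.15,0.25,0, 15,0,0,0.25,0, 15,0,0.03,0.25,0, 15,0,0.02,0.2,0, 15,0,0,0.1,0]'; python3 -m jog '[15,0,0,0.05,0, 15,0,0,0.05,0]'; python3 -m jog '[15,0,0,0.05,0, 15,0,0,0.05,0]'
```

```text
clock: 10.32
position: [0.5197, 0.217, 0.0741]
ee_rot: [-2.155, -2.239, 0.051]
force: [0.0, -0.3, -1.2]
width: 0.315
clock: 10.48
position: [0.5188, 0.2168, 0.0685]
ee_rot: [-2.154, -2.239, 0.054]
force: [-1.1, -0.4, 1.1]
width: 0.31
clock: 10.65
position: [0.5178, 0.217, 0.0645]
ee_rot: [-2.153, -2.239, 0.056]
force: [-5.0, -1.5, 5.6]
width: 0.308
```

```bash
python3 -m jog '[30,0,-0.02,0,0, 30,0,0,0,0]' 8;  python3 -m jog '[33,0,-0.02,0.04,0, 33,0,-0.02,0.04,0]' 4; python3 -m jog '[36,0,0,0.03,0, 36,0,0,0.03,0]' 3
```

```text
clock: 10.82
position: [0.5174, 0.2171, 0.0649]
ee_rot: [-2.154, -2.24, 0.054]
force: [0.2, -0.7, -0.2]
width: 0.359
clock: 10.98
position: [0.5167, 0.2173, 0.0625]
ee_rot: [-2.155, -2.24, 0.05]
force: [0.7, -1.2, 1.4]
width: 0.389
clock: 11.15
position: [0.5165, 0.2174, 0.0602]
ee_rot: [-2.155, -2.24, 0.05]
force: [-0.4, -0.2, 4.5]
width: 0.401
```

```bash
python3 -m jog '[40,0,0,0,0, 46,0,0,0,0, 56,0,0,0,0, 60,0,0,0,0]' 3; python3 -m jog '[60,0,0,-0.15,0, 60,0,0,-0.3,0, 60,0,0,-0.5,0, 60,0,0,-0.7,0, 60,0,0,-0.7,0, 60,0,0,-0.7,0, 60,0,0,-0.5,0, 60,0,0,0,0, 60,0,0,0,0]'
python3 - <<'E'
from h import *
im=get_image("side")[180:350,180:360];w=get_image("wrist")
a=cv2.resize(im,(400,378),interpolation=cv2.INTER_CUBIC);b=cv2.resize(w,(400,378))
cv2.imwrite("pics/s4.png",np.hstack([a,b])[:,:,::-1])
E
```

```text
clock: 11.48
position: [0.5165, 0.2173, 0.0598]
ee_rot: [-2.155, -2.24, 0.05]
force: [0.0, -0.6, 0.0]
width: 0.593
clock: 12.23
position: [0.5223, 0.2179, 0.2148]
ee_rot: [-2.152, -2.241, 0.049]
force: [0.2, -0.9, 0.3]
width: 0.653
```

View pics/s4.png

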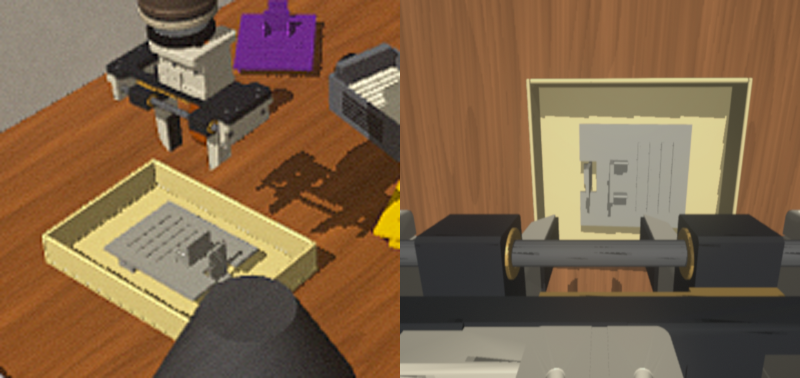

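The cover lies flat and right way up near the middle of the tray, and the gripper is clear above it.

```bash
python3 -c "
from cell import *
print(sign_off())"
```

```text
the job is handed in; nothing more can be done
None
```

The filter box is open and its cover is lying flat, right way up, near the middle of the cream tray. I handed the job in at about 12.3 s of the 58 s allowed. `sign_off` gives no verdict, so I don't know the official result.

- **Squeeze:** I pinched tab and rib together, raising the grip in steps from 5 to 16.5 N. The opening settled at 28.2 mm, which means the tab was fully in. I then pushed the cover to its stop with about 5 N.
- **Lift and draw out:** With the tab held in, I raised the tab end; the tool rose 31 mm, with about 8 N on it. I then drew the cover about 20 mm out from under the ledge, lifted it clear and carried it over.
- **Set down:** I lowered it until it touched the tray floor at about 5 N, eased the grip, opened the fingers and backed the tool off to z = 0.21 m.

**Last checks:** The last side and wrist pictures show the cover lying flat inside the tray and the gripper clear of it. The force reading was near zero. I did not measure the cover's final position or tilt numerically.

- **Not measured:** There is no direct reading of finger-to-tab force or cover-to-box force. I judged both from the grip setting and the wrist force.
- **Disagreements:** The top and wrist cameras differed by about 2 mm on where the box is; I used the wrist camera. The tool had leaned about 0.05 rad by the time I placed the cover, so one end touched down slightly first.
- **Bystanders:** My moves kept clear of the vase, mug and screwdriver, but I did not photograph them again at the end.

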